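Load the switch tester and key in its test sequence

ROBOT

A 7-joint arm with a two-finger parallel gripper is mounted at the origin on the work surface. World frame = base frame: x ahead of the robot, y to its left, z up, the work surface at z = 0. Lengths are in m, angles in rad, forces in N, time in s.
With the tool pointing down it reaches from about 0.35 to 0.9 m from the base axis. Payload 8.1 kg.
Tool frame: the origin (TCP) lies at the very end of the fingers, on their centre line; the grasp point (between the pads) lies 19 mm behind it; z points along the fingers, y is the line along which they close (so a half turn about z gives the same grasp; the last joint's range is limited). The gripper opens to 92 mm and grips with 3 to 60 N. Pads are 19 mm wide; open, the fingers measure 130 mm over their backs; the gripper's body (75 mm by 190 mm) begins 47 mm behind the grasp point.
Start: joints at [1.018, 0.434, 0.025, 1.573, -0.012, 1.134, -0.075], TCP at [0.272, -0.563, 0.227] pointing down, gripper open.
Joint ranges: [-2.62, 2.62], [-0.44, 2.09], [-1.27, 1.32], [0.08, 2.57], [-1.32, 4.46], [0.12, 2], [-2.74, 2.74]. Speed limits (rad/s): [2.22, 2.22, 3.01, 3.01, 3.14, 3.14, 3.14].

INTERFACE

Orientations are given as a rotation vector (axis times angle).
In Python, from cell import arm gives the robot as it stands.
- The arm moves only by the tool carry_out, never from a script. Its argument "commands" is a list of rows, each a list of 7 numbers: the opening, from 0 (shut) to 1 (fully open), then the shift along the tool's x, y, z each as a share of 0.025 m, from -1 to 1, then the turn, a rotation vector about the tool's x, y, z each as a share of 0.1 rad, from -1 to 1. A call has 1 to 8 rows; each row shifts and turns the commanded pose from where the row before left it, along the tool's axes as they then stand; what a row does not reach is not made up. A row lasts 1/10 s, in which the tool goes at most 50 mm and 8.59 degrees, less where a joint would pass 70% of its speed; a pose out of reach is approached as far as the arm can. A call with a number of a shift or a turn outside -1 to 1 is refused whole. A call with a gripper value outside its range is refused whole. The fingers move at their own pace and stop on an object; "squeeze" is the grip in N (left out, the last holds). Time passes only in rows, so rows that do not move let the fingers close. It gives the time, the measured TCP pose, the force, the opening and the grip force at its end, in the units of the state.
- arm.observe(): the state, without advancing time (a new reading comes with each control period).
- arm.get_image(name): name is "side" or "top" or "wrist"; returns a dict with "pixels" (400x640x3 uint8, red, green, blue), "range_z" (400x640 float32, m along the optical axis (not along the pixel's ray), 0 where there is no reading), "mtx" (3x3 intrinsics, pixels), "k1" (the pictures are not rectified: a ray, as slopes to the right and down, at radius r is drawn at 1 + k1 r^2 times it, then the intrinsics apply), "R" (3x3) and "t" (3): a world point X has camera coordinates R X + t; the wrist camera has in their place "tool_from_camera" (4x4, takes a point from camera to tool coordinates, whose origin is the TCP and whose axes are the flange's). Camera axes: x right, y down, z forward; pixel columns grow to the right and rows downward; lengths in m; the calibration is good to about 2 mm. A picture is of the moment at which its call begins: read the wrist's pose just before it.
- arm.sign_off(): hands the job in; it is judged then, once.
The state is a dict: "clock": time; "joints": joint angles; "dq": joint speeds; "joint_efforts": joint torques, N m; "position": TCP position; "ee_rot": TCP orientation; "force": force on the tool from outside, world axes, zero at the start; "ft_torque": the same for the moment, N m; "width": opening from 0.0 (shut) to 1.0 (fully open); "gripper_force": force on a finger pad.
Only numpy, scipy, OpenCV 4.12 (cv2) and the standard library are available. Lean on these libraries where they do the work, as an engineer would, in place of code of your own. Each camera call takes 0.05 s, during which the arm holds its last target. There are 200 camera calls.

TASK

Two rotary switch units are still out on the bench: stand each one upright and square in an empty compartment of the tray, setting it down rather than dropping it, to complete the two-by-two grid. Only then start the test: press the tester's keys fully down for a moment, one at a time, in this order: the long bar, the square, the small round one, the large mushroom. Never press the cross-shaped key, and leave the bottle, the torch and the two units already in the tray where they stand.

Things in the scene. Friction and masses are not known exactly. Their poses are not given: they have to be found in the camera images.
- tester: fixed grey steel box lying face up, 250 x 150 mm, face 60 mm above the bench; origin: centre of its underside, x along its length. Six stations, 3 along x (66 mm apart) by 2 along y (64 mm apart): five black spring keys and a grey square meter 12 mm high, in any places. Across each end, 113 mm from the centre, a dark bar 110 mm long stands up to 90 mm above the bench
- key_bar (a joint): travel of the key with the long bar-shaped cap, 22 x 54 mm, long along the tester's y axis; 0 up, 0.006 (m) fully down; about 4 N presses it fully down, and it springs back
- key_bar_top (a point): centre of the top face of that key's cap (24 mm above the tester's face when up; all keys are equally high); moves with the key
- key_square (a joint): travel of the key with the square cap, 34 x 34 mm; 0 up, 0.006 (m) fully down; about 4 N presses it fully down, and it springs back
- key_square_top (a point): centre of the top face of that key's cap (24 mm above the tester's face when up; all keys are equally high); moves with the key
- key_round (a joint): travel of the key with the small round cap, 26 mm across; 0 up, 0.006 (m) fully down; about 4 N presses it fully down, and it springs back
- key_round_top (a point): centre of the top face of that key's cap (24 mm above the tester's face when up; all keys are equally high); moves with the key
- key_mushroom (a joint): travel of the key with the large round mushroom cap, 48 mm across; 0 up, 0.006 (m) fully down; about 4 N presses it fully down, and it springs back
- key_mushroom_top (a point): centre of the top face of that key's cap (24 mm above the tester's face when up; all keys are equally high); moves with the key
- key_cross (a joint): travel of the key with the cross-shaped cap, 44 mm across, arms 14 mm wide; it must not be pressed; 0 up, 0.006 (m) fully down; about 4 N presses it fully down, and it springs back
- key_cross_top (a point): centre of the top face of that key's cap (24 mm above the tester's face when up; all keys are equally high); moves with the key
- tray: grey plastic tray, fixed, 162 x 126 mm, walls 18 mm high and 6 mm thick, four compartments in 2 x 2, each 72 mm (along tray x) x 54 mm (along tray y) inside, centres at x +-39, y +-30 mm; origin: centre of its underside
- pad_free_1_top (a point): middle of the floor (top of the thin black rubber pad, 10 mm above the bench) of one of the two empty compartments; x along the compartment's 72 mm side
- pad_free_2_top (a point): middle of the floor (top of the thin black rubber pad, 10 mm above the bench) of one of the two empty compartments; x along the compartment's 72 mm side
- unit_1: rotary switch unit, about 0.22 kg: black block 64 (x) x 46 (y) x 45 mm high, with an upright round black knob, 34 mm across, on its middle from 45 to 83 mm above its underside; origin: centre of its underside; stands loose on the bench
- unit_2: rotary switch unit, about 0.22 kg: black block 64 (x) x 46 (y) x 45 mm high, with an upright round black knob, 34 mm across, on its middle from 45 to 83 mm above its underside; origin: centre of its underside; stands loose on the bench
- unit_3: rotary switch unit, about 0.22 kg: black block 64 (x) x 46 (y) x 45 mm high, with an upright round black knob, 34 mm across, on its middle from 45 to 83 mm above its underside; origin: centre of its underside; already stands in its compartment of the tray; leave it there
- unit_4: rotary switch unit, about 0.22 kg: black block 64 (x) x 46 (y) x 45 mm high, with an upright round black knob, 34 mm across, on its middle from 45 to 83 mm above its underside; origin: centre of its underside; already stands in its compartment of the tray; leave it there
- bottle: bystander: square light-blue dispenser bottle with a steel top, 56 x 56 mm, 95 mm high, loose on the bench; origin: centre of its underside
- torch: bystander: dark inspection torch standing on its head, head 42 mm across, 100 mm high, loose on the bench; origin: centre of its underside
Mind the look-alikes: they are no part of the job. What is shaped like the unit_2 but red or turquoise is not meant. Leave any purple look-alike of the unit_1 alone.

How it is judged:
By the outcome, as a careful person would: the job done as asked, in the order asked, and still so for the second after the job is handed in, with the robot touching nothing.
It also fails if it takes over 72 s, if anything falls off the work surface, if the arm or the gripper's body presses on something with over 40 N, if the wrist force passes 120 N, or if a joint passes its speed limit or range.

## Working session

There is one attempt and no reset: what is moved stays moved. The work goes in short steps, Python scripts to look and compute and a tool call to move; the robot and the scene stay as the last step left them, time stands still between calls to the robot, and variables do not carry over. Pictures are saved under pics/ and viewed, at most 10 in all, crops included, and the job is handed in when it is done.

Besides the shell and the picture viewer there is one more tool, called after "Call:" by a JSON object that holds its "method" and its "body", one argument or row to a line. carry_out: Moves the arm, as the interface text tells. Shift numbers are shares of 0.025 m and turn numbers shares of 0.1 rad, none past 1 either way. Its arguments: {"type":"object","properties":{"commands":{"type":"array"},"squeeze":{"type":"number"}},"required":["commands"]}

```bash
mkdir -p pics; ls; python3 - <<'E'
from cell import arm
import cv2,numpy as np
s=arm.observe();print(s)
for n in("top","side"):
    d=arm.get_image(n);cv2.imwrite(f"pics/{n}0.png",d["pixels"][:,:,::-1]);np.savez(f"pics/{n}0.npz",**d)
    print(n,d["mtx"],d["k1"],d["R"],d["t"])
E
```

```text
pics
{'clock': 0.0, 'joints': array([ 1.0183659 ,  0.43519702,  0.02500675,  1.57411116, -0.01156017,
        1.13399327, -0.07509198]), 'dq': array([ 1.04336955e-03,  1.59146625e-03, -5.23172251e-05,  9.04899863e-04,
        8.03020163e-04, -2.23058152e-05,  7.69214460e-04]), 'joint_efforts': array([-4.68771577e-04, -6.67839932e+01,  9.85440910e-01, -3.14459753e+01,
       -6.02378463e-02,  4.25973732e-02,  1.48578292e-04]), 'position': array([ 0.27145201, -0.56240089,  0.22595607]), 'ee_rot': array([-3.06105751e+00, -7.00205626e-01,  8.37131729e-04]), 'force': array([ 0.10480812, -0.35191915,  0.17994225]), 'ft_torque': array([0.01067957, 0.05744763, 0.03075772]), 'gripper_force': 0.0, 'width': 0.9979773421770952}
top [[411.85630234   0.         319.60746563]
 [  0.         411.85630234 198.88431551]
 [  0.           0.           1.        ]] -0.07690433742582056 [[ 0.00835702 -0.99969122  0.02340144]
 [-0.99686345 -0.01017059 -0.07848448]
 [ 0.07869825 -0.02267215 -0.99664064]] [-0.00834786  0.56252946  0.94304356]
side [[364.41777642   0.         315.75481289]
 [  0.         364.41777642 197.31916888]
 [  0.           0.           1.        ]] -0.07755734755876288 [[ 0.9990219  -0.04364477  0.0070974 ]
 [-0.01868541 -0.56216085 -0.82681681]
 [ 0.04007611  0.82587548 -0.56242652]] [-0.57209881  0.08503763  0.88489622]
```

View pics/top0.png

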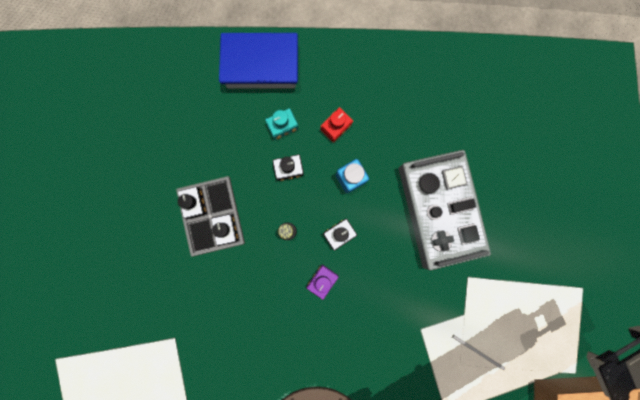

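View pics/side0.png

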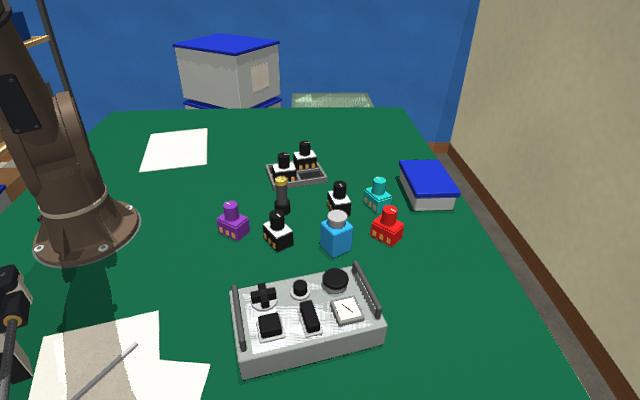

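The loose black units with white plates are at top px (288,166) and (340,234). What could be mistaken for them: turquoise (281,122), red (337,123), purple (322,282), and the tray units at (189,202) and (224,231), which stay. The empty compartments are at (218,195) and (202,235). On the tester: mushroom (429,184), meter (455,178), round (435,212), bar (462,206), cross (442,241), square (470,234).

```bash
cat > h.py <<'E'
import cv2,numpy as np
from scipy.spatial.transform import Rotation as Ro
def ext(d,s=None):
    if "R" in d: return np.array(d["R"]),np.array(d["t"]).ravel()
    T=np.eye(4);T[:3,:3]=Ro.from_rotvec(s["ee_rot"]).as_matrix();T[:3,3]=s["position"]
    W=np.linalg.inv(T@d["tool_from_camera"]);return W[:3,:3],W[:3,3]
def ray(d,px,s=None):
    R,t=ext(d,s);u=cv2.undistortPoints(np.array(px,float).reshape(-1,1,2),np.array(d["mtx"]),np.array([float(d["k1"]),0,0,0])).reshape(-1,2)
    return -R.T@t,np.c_[u,np.ones(len(u))]@R
def cast(d,px,z,s=None):
    c,v=ray(d,px,s);return (c+v*((z-c[2])/v[:,2])[:,None])
def proj(d,X,s=None):
    R,t=ext(d,s);return cv2.projectPoints(np.array(X,float).reshape(-1,3),cv2.Rodrigues(R)[0],t,np.array(d["mtx"]),np.array([float(d["k1"]),0,0,0]))[0].reshape(-1,2)
def tri(rays):
    A=0;b=0
    for c,v in rays:
        v=v/np.linalg.norm(v);P=np.eye(3)-np.outer(v,v);A=A+P;b=b+P@c
    return np.linalg.solve(A,b)
def blobs(m,amin):
    n,l,st,ce=cv2.connectedComponentsWithStats(m.astype(np.uint8));return [(l==i,st[i],ce[i]) for i in range(1,n) if st[i,4]>=amin]
def rect(P):  # metric rectangle of xy points: centre, long, short, yaw of long side (deg)
    (x,y),(w,h),a=cv2.minAreaRect(P[:,:2].astype(np.float32)*1000)
    if w<h:w,h,a=h,w,a+90
    return np.round([x,y,w,h,(a+90)%180-90],1)
E
python3 - <<'E'
from h import *
d=np.load("pics/top0.npz");hsv=cv2.cvtColor(d["pixels"],cv2.COLOR_RGB2HSV);H,S,V=cv2.split(hsv)
# white plates
for m,st,ce in blobs((S<50)&(V>140),40):
    if st[4]>3000: continue
    P=np.argwhere(m)[:,::-1]
    print("white",st,rect(cast(d,P,.045)))
for m,st,ce in blobs((V<60),25):
    if st[4]>2500: continue
    P=np.argwhere(m)[:,::-1]
    z=d["range_z"][m];c,v=ray(d,P);R,t=ext(d);Z=np.median((c+v*z[:,None]),0)
    print("dark",st,ce.round(),(Z*1000).round())
for m,st,ce in blobs((S<60)&(V>70),800):
    P=np.argwhere(m)[:,::-1];print("grey",st,rect(cast(d,P,.018)),rect(cast(d,P,.06)))
E
```

```text
white [273 155  30  23 302] [635.6  71.6  61.4  43.4 -77.9]
white [344 164  20  19 300] [621.5 -80.3  44.1  41.9 -89.3]
white [178 186  24  32 326] [551.9 296.1  65.1  45.   14.3]
white [207 199  31  46 419] [504.4 214.1  92.   65.9  18.6]
white [325 220  31  30 330] [481.2 -49.4  61.3  43.5 -56.1]
white [195 246  31   8  42] [443.8 245.2  70.    4.6 -76.4]
dark [221  84  74   9 369] [256.  90.] [831. 155.   1.]
dark [320 128  15  15  31] [326. 136.] [715. -18.   2.]
dark [281 157  13  16  98] [286. 165.] [630.  75.  83.]
dark [395 166  19  51 341] [404. 190.] [ 586. -205.   15.]
dark [332 174  14  19  69] [338. 184.] [601. -48.   1.]
dark [420 174  19  19 179] [430. 183.] [ 598. -248.   85.]
dark [208 183  23  29 478] [219. 197.] [565. 235.  11.]
dark [190 187  17  31  85] [200. 204.] [545. 271.  40.]
dark [178 195  18  14 168] [187. 202.] [547. 286.  93.]
dark [451 200  23  12 156] [462. 205.] [ 547. -320.   84.]
dark [190 221  39  29 638] [206. 234.] [480. 268.  11.]
dark [288 226   9  14  34] [294. 233.] [481.  56.  30.]
dark [414 241  13  28 181] [420. 255.] [ 432. -241.   15.]
dark [ 596  329   44   71 1430] [618. 370.] [ 256. -496.  334.]
dark [ 346  364   95   36 1429] [406. 388.] [ 112. -224.    1.]
dark [528 383   7  17 100] [531. 391.] [ 100. -523.    1.]
dark [314 387  31   9  36] [329. 389.] [120. -29.   7.]
dark [289 388  21   8  27] [299. 390.] [116.  41.   7.]
grey [    0     0   640   100 20030] [ 953.   -19.1 1697.3  279.6  -88.7] [ 932.7  -17.5 1623.5  267.5  -88.7]
grey [ 402  150   89  120 6438] [ 540.9 -299.9  261.2  170.8   13.5] [ 538.5 -286.   249.8  163.4   13.5]
grey [ 177  177   67   79 2226] [520.7 254.1 163.7 129.1  14.2] [519.2 243.9 156.6 123.5  14.2]
grey [  421   277   162   123 14885] [ 235.  -442.5  400.3  287.4   88.3] [ 245.9 -422.4  382.9  274.9   88.3]
grey [  55  338  132   62 6447] [138.5 460.1 297.1 145.3 -78.9] [153.7 440.9 284.2 139.  -78.9]
```

Call:
{"method": "carry_out", "body": {
  "commands": [
    [1, 0.97, -0.87, 0, 0, 0, -0.1],
    [1, 0.97, -0.87, 0, 0, 0, -0.2],
    [1, 0.97, -0.87, 0, 0, 0, -0.2],
    [1, 0.97, -0.87, 0, 0, 0, -0.2],
    [1, 0.97, -0.87, 0, 0, 0, -0.2],
    [1, 0.97, -0.87, 0, 0, 0, -0.2],
    [1, 0.97, -0.87, 0, 0, 0, -0.2],
    [1, 0.97, -0.87, 0, 0, 0, -0.1]
  ]
}}

```text
clock: 0.9
position: [0.3558, -0.315, 0.2265]
ee_rot: [-3.005, -0.914, 0.0]
force: [0.2, 0.0, -0.0]
width: 1.0
gripper_force: 0.0
```

```bash
cat >> h.py <<'E'
def go(s,p,yd=None):  # tool-axis shift (units of 25 mm) to world p; turn about z (units of .1 rad) so tool y points at yd deg
    R=Ro.from_rotvec(s["ee_rot"]).as_matrix();q=R.T@(np.array(p)-s["position"])/.025
    ya=np.degrees(np.arctan2(R[1,1],R[0,1]));out=["pos",np.round(s["position"],4),"tool y",ya.round(1),"tilt",np.degrees(R[:2,2]).round(2),"shift",q.round(2),"n",(np.abs(q).max()).round(1)]
    if yd is not None: out+=["turnz",round(-np.radians((yd-ya+180)%360-180)/.1,2)]
    print(*out)
E
python3 -c "
from h import *;from cell import arm
s=arm.observe();go(s,[.481,-.049,.226],-56);print(s['force'],s['clock'])"
```

```text
pos [ 0.3558 -0.315   0.2265] tool y -56.2 tilt [-0.02  0.01] shift [10.08 -6.05  0.02] n 10.1 turnz -0.03
[ 0.16683291  0.0117481  -0.04670303] 0.9
```

Call:
{"method": "carry_out", "body": {
  "commands": [
    [1, 1, -0.6, 0, 0, 0, 0],
    [1, 1, -0.6, 0, 0, 0, 0],
    [1, 1, -0.6, 0, 0, 0, 0],
    [1, 1, -0.6, 0, 0, 0, 0],
    [1, 1, -0.6, 0, 0, 0, 0],
    [1, 1, -0.6, 0, 0, 0, 0],
    [1, 1, -0.6, 0, 0, 0, 0],
    [1, 0, 0, 0, 0, 0, 0]
  ]
}}

```text
clock: 1.7
position: [0.4442, -0.1279, 0.2267]
ee_rot: [-3.002, -0.921, -0.002]
force: [-0.3, -0.0, -0.0]
width: 0.999
gripper_force: 0.0
```

```bash
cat > look.py <<'E'
import sys
from h import *;from cell import arm
def look(n):
    s=arm.observe();d=arm.get_image("wrist");cv2.imwrite(f"pics/{n}.png",d["pixels"][:,:,::-1]);np.savez(f"pics/{n}.npz",**d,position=s["position"],ee_rot=s["ee_rot"]);return s,d
E
python3 -c "
from look import *
s,d=look('w1');go(s,[.481,-.049,.226],-56);print(d['tool_from_camera'],proj(d,[[.481,-.049,.045]],s))"
```

```text
pos [ 0.4442 -0.1279  0.2267] tool y -55.9 tilt [0.03 0.09] shift [ 2.99 -1.79  0.03] n 3.0 turnz 0.02
[[-7.42604999e-04 -9.55179817e-01 -2.96025279e-01  8.15685295e-02]
 [ 9.99999574e-01 -8.71720159e-04  3.04179492e-04 -1.37693501e-05]
 [-5.48597315e-04 -2.96024927e-01  9.55180057e-01 -1.57652714e-01]
 [ 0.00000000e+00  0.00000000e+00  0.00000000e+00  1.00000000e+00]] [[278.6284849  110.59186105]]
```

View pics/w1.png

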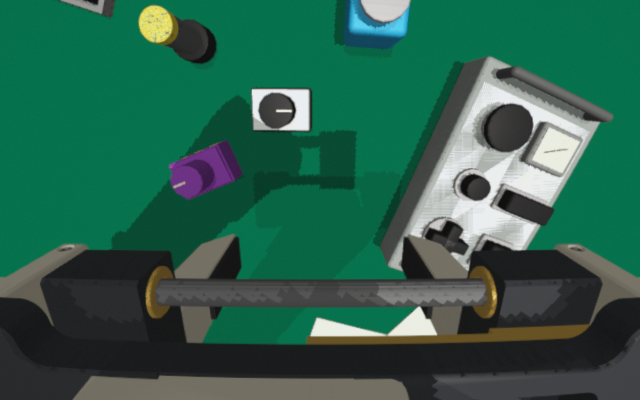

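The wrist view shows the chosen unit B: white plate at px (281,109) with a black knob at (277,110). The purple look-alike is at (205,168), the bottle at (380,20) and the torch at (185,35). Next I measure B here and cross-check it with the top view.

```bash
cat >> look.py <<'E'
def plate(d,s,X,z=.045,r=55):
    """white-plate rectangle near world X; returns rect and hull-rect centre pixel"""
    u=proj(d,[X],s)[0];H,S,V=cv2.split(cv2.cvtColor(np.array(d["pixels"]),cv2.COLOR_RGB2HSV))
    b=[q for q in blobs((S<60)&(V>120),60) if np.linalg.norm(q[2]-u)<r and q[1][4]<6000]
    m,st,ce=min(b,key=lambda q:np.linalg.norm(q[2]-u))
    P=np.argwhere(m)[:,::-1];bx=cv2.minAreaRect(P.astype(np.float32))
    return rect(cast(d,P,z,s)),np.array(bx[0]),P
E
python3 -c "
from look import *
d=np.load('pics/w1.npz');s=d;t=np.load('pics/top0.npz')
X=[.481,-.049,.045];r,c,P=plate(d,s,X);r2,c2,_=plate(t,None,X,r=20)
print(r,c,r2,c2);a=ray(d,[c],s);b=ray(t,[c2]);print('tri',tri([(a[0],a[1][0]),(b[0],b[1][0])]))
# knob
V=cv2.cvtColor(d['pixels'],cv2.COLOR_RGB2HSV)[:,:,2]
for m,st,ce in blobs(V[85:135,245:318]<90,60): print('knob',st,ce+[245,85],cast(d,[ce+[245,85]],.083,s))
z=d['range_z'][np.round(P[:,1]).astype(int),P[:,0]];c0,v=ray(d,P,s);print('plate range z',np.median(c0[2]+v[:,2]*z))
"
```

```text
[482.7 -50.1  60.9  42.2 -56.2] [280.         109.49998474] [481.2 -49.7  62.5  45.1 -56.8] [339.96572876 233.94729614]
tri [ 0.48180674 -0.0495883   0.04156634]
knob [  0   3  68  47 541] [270.18484288 121.23659889] [[ 0.4716349  -0.05125997  0.083     ]]
knob [ 14   8  37  35 905] [276.01436464 110.03535912] [[ 0.48348815 -0.05041908  0.083     ]]
plate range z 0.0446042599796741
```

Call:
{"method": "carry_out", "body": {
  "commands": [
    [0.8, 0.75, -0.43, 0, 0, 0, 0.09],
    [0.8, 0.75, -0.43, 0, 0, 0, 0],
    [0.8, 0.75, -0.43, 0, 0, 0, 0],
    [0.8, 0.77, -0.43, 0.5, 0, 0, 0],
    [0.8, 0, 0, 1, 0, 0, 0],
    [0.8, 0, 0, 1, 0, 0, 0],
    [0.8, 0, 0, 1, 0, 0, 0],
    [0.8, 0, 0, 0, 0, 0, 0]
  ]
}}

```text
clock: 2.55
position: [0.4796, -0.0556, 0.1365]
ee_rot: [-3.009, -0.897, 0.009]
force: [-0.5, 0.3, 0.0]
width: 0.8
gripper_force: 0.0
```

```bash
python3 -c "
from look import *
s,d=look('w2');go(s,[.4825,-.050,.052],-56.4)
try: print(plate(d,s,[.4825,-.05,.045],r=90)[0])
except Exception as e: print(e)
"
```

```text
pos [ 0.4796 -0.0556  0.1365] tool y -56.8 tilt [-0.35 -0.01] shift [ 0.24 -0.11  3.38] n 3.4 turnz -0.07
[483.2 -49.3  59.8  41.3 -56.8]
```

Call:
{"method": "carry_out", "body": {
  "commands": [
    [0.8, 0.25, -0.12, 0.4, 0, 0, 0],
    [0.8, 0, 0, 1, 0, 0, 0],
    [0.8, 0, 0, 1, 0, 0, 0],
    [0.8, 0, 0, 1, 0, 0, 0],
    [0.8, 0, 0, 0, 0, 0, 0],
    [0.8, 0, 0, 0, 0, 0, 0]
  ]
}}

```text
clock: 3.2
position: [0.4864, -0.0482, 0.0549]
ee_rot: [3.01, 0.9, 0.001]
force: [-0.4, -1.0, 0.5]
width: 0.799
gripper_force: 0.0
```

```bash
python3 -c "
from look import *
s=arm.observe();go(s,[.483,-.0497,.052],-56.6);print(s['force'])
"
```

```text
pos [ 0.4864 -0.0482  0.0549] tool y -56.7 tilt [0.02 0.  ] shift [-0.14 -0.02  0.12] n 0.1 turnz -0.02
[-0.38269382 -1.02851881  0.54275035]
```

Call:
{"method": "carry_out", "body": {
  "commands": [
    [0.8, -0.14, -0.02, 0.1, 0, 0, 0],
    [0.8, 0, 0, 0, 0, 0, 0],
    [0.3, 0, 0, 0, 0, 0, 0],
    [0.2, 0, 0, 0, 0, 0, 0],
    [0.2, 0, 0, 0, 0, 0, 0],
    [0.2, 0, 0, 0, 0, 0, 0],
    [0.2, 0, 0, 0, 0, 0, 0]
  ],
  "squeeze": 30
}}

```text
clock: 3.9
position: [0.4826, -0.05, 0.0518]
ee_rot: [3.01, 0.899, 0.0]
force: [0.1, 0.7, -0.0]
width: 0.412
gripper_force: 0.0
```

```bash
python3 -c "
from look import *
s=arm.observe();print(s['width'],s['gripper_force']);go(s,[.566,.235,.20],14.2)
"
```

```text
0.41216030514771057 0.0
pos [ 0.4826 -0.05    0.0518] tool y -56.7 tilt [ 0. -0.] shift [ 9.04 -7.7  -5.93] n 9.0 turnz -12.38
```

Call:
{"method": "carry_out", "body": {
  "commands": [
    [0.2, 0, 0, 0, 0, 0, 0],
    [0.2, 0, 0, 0, 0, 0, 0],
    [0.2, 0, 0, 0, 0, 0, 0],
    [0.2, 0, 0, -0.5, 0, 0, 0],
    [0.2, 0, 0, -1, 0, 0, 0],
    [0.2, 0, 0, -1, 0, 0, 0],
    [0.2, 0, 0, -1, 0, 0, 0],
    [0.2, 0, 0, -1, 0, 0, 0]
  ]
}}

```text
clock: 4.7
position: [0.4822, -0.0499, 0.166]
ee_rot: [-3.01, -0.9, -0.0]
force: [0.5, -0.6, -1.8]
width: 0.363
gripper_force: 30.0
```

Call:
{"method": "carry_out", "body": {
  "commands": [
    [0.2, 0, 0, -1, 0, 0, 0],
    [0.2, 0.96, -0.85, -1, 0, 0, 0],
    [0.2, 0.96, -0.85, -1, 0, 0, 0],
    [0.2, 0.96, -0.85, 0, 0, 0, 0],
    [0.2, 0.96, -0.85, 0, 0, 0, 0],
    [0.2, 0.96, -0.85, 0, 0, 0, 0],
    [0.2, 0.96, -0.85, 0, 0, 0, 0],
    [0.2, 0.96, -0.85, 0, 0, 0, 0]
  ]
}}

```text
clock: 5.5
position: [0.5412, 0.1677, 0.24]
ee_rot: [3.01, 0.899, -0.0]
force: [0.8, -0.3, -1.7]
width: 0.368
gripper_force: 30.0
```

Call:
{"method": "carry_out", "body": {
  "commands": [
    [0.2, 0, 0, 0, 0, 0, -1],
    [0.2, 0, 0, 0, 0, 0, -1],
    [0.2, 0, 0, 0, 0, 0, -1],
    [0.2, 0, 0, 0, 0, 0, -1],
    [0.2, 0, 0, 0, 0, 0, -1],
    [0.2, 0, 0, 0, 0, 0, -1],
    [0.2, 0, 0, 0, 0, 0, -1],
    [0.2, 0, 0, 0, 0, 0, -1]
  ]
}}

```text
clock: 6.3
position: [0.541, 0.1663, 0.2399]
ee_rot: [2.418, 2.006, -0.001]
force: [0.2, -0.5, -1.8]
width: 0.364
gripper_force: 30.0
```

Call:
{"method": "carry_out", "body": {
  "commands": [
    [0.2, 0, 0, 0, 0, 0, -1],
    [0.2, 0, 0, 0, 0, 0, -1],
    [0.2, 0, 0, 0, 0, 0, -1],
    [0.2, 0, 0, 0, 0, 0, -1],
    [0.2, 0, 0, 0, 0, 0, -0.38],
    [0.2, 0, 0, 0, 0, 0, 0],
    [0.2, 0, 0, 0, 0, 0, 0]
  ]
}}

```text
clock: 7.0
position: [0.5412, 0.1663, 0.2396]
ee_rot: [1.932, 2.477, -0.0]
force: [0.9, 0.2, -2.3]
width: 0.364
gripper_force: 30.0
```

```bash
python3 -c "
from look import *
s,d=look('w3');go(s,[.566,.235,.20],14.2)
"
```

```text
pos [0.5412 0.1663 0.2396] tool y 14.1 tilt [ 0.   -0.01] shift [2.42 1.63 1.58] n 2.4 turnz -0.01
```

View pics/w3.png

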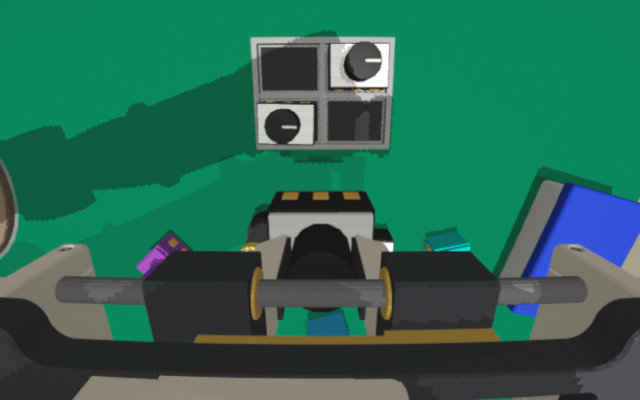

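The tray is visible: free compartments at px (288,68) and (356,118), occupied ones at (360,62) and (286,122). The held unit hangs straight, with its plate front edge near row 212.

```bash
cat > tray.py <<'E'
from look import *
def tray(d,s,t):
    hsv=cv2.cvtColor(np.array(d["pixels"]),cv2.COLOR_RGB2HSV);S,V=hsv[:,:,1],hsv[:,:,2]
    u=proj(d,[[.520,.254,.018]],s)[0];g=(S<75)&(V>75)
    b=[q for q in blobs(g,600) if np.linalg.norm(q[1][:2]+q[1][2:4]/2-u)<40]
    m=max(b,key=lambda q:q[1][4])[0];P=np.argwhere(m)[:,::-1];print("outline",b[0][1],rect(cast(d,P,.018,s)),rect(cast(d,P,.0,s)))
    T=cv2.cvtColor(t["pixels"],cv2.COLOR_RGB2HSV)
    c,s_=np.cos(np.radians(14.2)),np.sin(np.radians(14.2))
    for k in((39,-30),(-39,30)):
        X=np.array([.520+(k[0]*c-k[1]*s_)/1e3,.254+(k[0]*s_+k[1]*c)/1e3,.01]);out=[]
        for dd,ss,hs in((d,s,hsv),(t,None,T)):
            u=proj(dd,[X],ss)[0].astype(int)
            q=[b for b in blobs((hs[:,:,2]<72)&(hs[:,:,1]<140),100) if b[0][u[1]-2:u[1]+3,u[0]-2:u[0]+3].any()]
            if not q: print("none",k);continue
            Q=np.argwhere(q[0][0])[:,::-1];bx=cv2.minAreaRect(Q.astype(np.float32));a=ray(dd,[bx[0]],ss);out.append((a[0],a[1][0]))
            zz=np.median([dd["range_z"][y,x] for x,y in Q]);print(k,rect(cast(dd,Q,.01,ss)),"range-z",(a[0]+a[1][0]*zz).round(4))
        if len(out)==2: print("tri",tri(out).round(4))
E
python3 - <<'E'
from tray import *
d=np.load('pics/w3.npz');tray(d,d,np.load('pics/top0.npz'))
S,V=cv2.split(cv2.cvtColor(d['pixels'],cv2.COLOR_RGB2HSV))[1:]
z=d['position'][2]-.007
m=(S<60)&(V>120);pts=[(x,195+np.argmax(m[195:240,x])) for x in range(278,366,2)]
W=cast(d,pts,z,d)[:,:2];vx,vy,x0,y0=cv2.fitLine(W.astype(np.float32),cv2.DIST_HUBER,0,.01,.01).ravel()
print('front edge yaw',np.degrees(np.arctan2(vy,vx)),'dist tcp->edge',abs((d['position'][0]-x0)*vy-(d['position'][1]-y0)*vx))
for r in (218,224,230): 
    c=np.where(m[r,250:395])[0]+250;e=cast(d,[(c[0],r),(c[-1],r)],z,d);R=Ro.from_rotvec(d['ee_rot']).as_matrix();print((e-d['position'])@R)
E
```

```text
outline [ 250   37  145  113 9453] [522.3 254.5 163.  126.3  14.1] [522.2 254.9 170.7 132.3  14.1]
(39, -30) [567.6 235.1  64.7  46.6  14.3] range-z [0.5675 0.2354 0.0099]
(39, -30) [565.9 235.7  63.2  46.6  14.6] range-z [0.5658 0.2355 0.0108]
tri [0.5664 0.2354 0.0122]
(-39, 30) [476.6 274.3  64.   46.4  13.9] range-z [0.4763 0.2746 0.0096]
(-39, 30) [480.2 254.5  89.3  63.1 -76.1] range-z [0.4801 0.2538 0.0123]
tri [ 0.4738  0.276  -0.0619]
front edge yaw 14.077786 dist tcp->edge 0.02131644899262346
[[ 0.01830578 -0.02878802  0.0069961 ]
 [ 0.01826994  0.03032133  0.00699478]]
[[ 0.01464101 -0.02840707  0.006997  ]
 [ 0.01460509  0.03050332  0.00699568]]
[[ 0.0109282  -0.02860027  0.00699793]
 [ 0.01089259  0.03068897  0.0069966 ]]
```

Call:
{"method": "carry_out", "body": {
  "commands": [
    [0.2, 0.8, 0.55, 0, 0, 0, 0],
    [0.2, 0.8, 0.55, 0, 0, 0, 0],
    [0.2, 0.81, 0.55, 0.5, 0, 0, 0],
    [0.2, 0, 0, 1, 0, 0, 0],
    [0.2, 0, 0, 1, 0, 0, 0],
    [0.2, 0, 0, 1, 0, 0, 0],
    [0.2, 0, 0, 1, 0, 0, 0],
    [0.2, 0, 0, 0.8, 0, 0, 0]
  ]
}}

```text
clock: 7.85
position: [0.5662, 0.2347, 0.1053]
ee_rot: [-1.931, -2.478, 0.002]
force: [-0.3, 0.1, -1.4]
width: 0.366
gripper_force: 30.0
```

Call:
{"method": "carry_out", "body": {
  "commands": [
    [0.2, 0, 0, 0.3, 0, 0, 0],
    [0.2, 0, 0, 0, 0, 0, 0],
    [0.2, 0, 0, 0, 0, 0, 0]
  ]
}}

```text
clock: 8.15
position: [0.5671, 0.2355, 0.1002]
ee_rot: [1.93, 2.478, 0.002]
force: [0.4, 0.0, -1.3]
width: 0.363
gripper_force: 30.0
```

```bash
python3 -c "
from look import *
s,d=look('w4');go(s,[.5666,.2349,.0618],14.1);print(s['force'])
"
```

```text
pos [0.5671 0.2355 0.1002] tool y 14.2 tilt [0.06 0.03] shift [-0.02 -0.03  1.54] n 1.5 turnz 0.02
[ 0.3682357   0.02956707 -1.29006728]
```

View pics/w4.png

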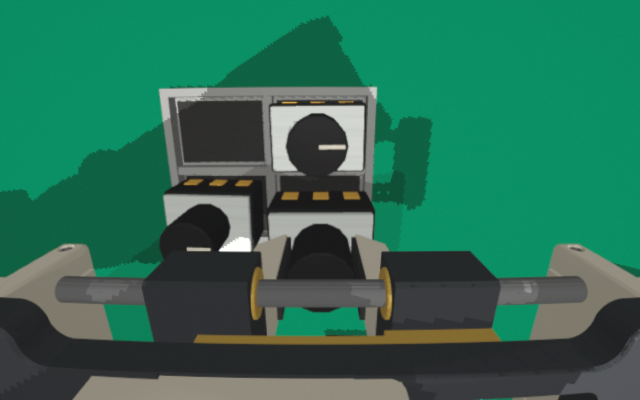

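The held unit lines up over its compartment (plate at cols 268–374, tray right wall at 375). I lower it slowly.

Call:
{"method": "carry_out", "body": {
  "commands": [
    [0.2, 0, 0, 0.5, 0, 0, 0],
    [0.2, 0, 0, 0.4, 0, 0, 0],
    [0.2, 0, 0, 0.3, 0, 0, 0],
    [0.2, 0, 0, 0.15, 0, 0, 0],
    [0.2, 0, 0, 0.1, 0, 0, 0],
    [0.2, 0, 0, 0, 0, 0, 0],
    [0.2, 0, 0, 0, 0, 0, 0]
  ]
}}

```text
clock: 8.9
position: [0.5667, 0.2353, 0.0632]
ee_rot: [1.929, 2.479, 0.0]
force: [0.1, -0.4, -1.7]
width: 0.364
gripper_force: 30.0
```

Call:
{"method": "carry_out", "body": {
  "commands": [
    [0.2, 0, 0, 0.05, 0, 0, 0],
    [0.2, 0, 0, 0.03, 0, 0, 0],
    [0.2, 0, 0, 0, 0, 0, 0],
    [0.2, 0, 0, 0, 0, 0, 0]
  ]
}}

```text
clock: 9.3
position: [0.5669, 0.2353, 0.0617]
ee_rot: [1.929, 2.479, 0.001]
force: [-1.3, -1.5, 6.1]
width: 0.368
gripper_force: 30.0
```

Call:
{"method": "carry_out", "body": {
  "commands": [
    [0.55, 0, 0, 0, 0, 0, 0],
    [0.55, 0, 0, 0, 0, 0, 0],
    [0.55, 0, 0, 0, 0, 0, 0],
    [0.55, 0, 0, -0.3, 0, 0, 0],
    [0.55, 0, 0, -1, 0, 0, 0],
    [0.55, 0, 0, -1, 0, 0, 0],
    [0.55, 0, 0, -1, 0, 0, 0],
    [0.55, 0, 0, -1, 0, 0, 0]
  ]
}}

```text
clock: 10.1
position: [0.5665, 0.2352, 0.17]
ee_rot: [-1.929, -2.479, -0.001]
force: [-0.5, 0.2, -0.5]
width: 0.553
gripper_force: 0.0
```

```bash
python3 - <<'E'
from look import *
s=arm.observe()
# view unit A from 90 mm behind it along tool x, tool y at -78 -> tool x at 12 deg
A=np.array([.636,.0716]);x=np.array([np.cos(np.radians(12)),np.sin(np.radians(12))]);v=A-.085*x
go(s,[*v,.226],-78)
E
```

```text
pos [0.5665 0.2352 0.17  ] tool y 14.2 tilt [0.01 0.02] shift [-6.89 -2.31 -2.24] n 6.9 turnz 16.09
```

Call:
{"method": "carry_out", "body": {
  "commands": [
    [0.8, 0, 0, -1, 0, 0, 0],
    [0.8, -0.98, -0.33, -0.8, 0, 0, 0],
    [0.8, -0.98, -0.33, -0.44, 0, 0, 0],
    [0.8, -0.98, -0.33, 0, 0, 0, 0],
    [0.8, -0.98, -0.33, 0, 0, 0, 0],
    [0.8, -0.98, -0.33, 0, 0, 0, 0],
    [0.8, -0.98, -0.33, 0, 0, 0, 0],
    [0.8, -0.98, -0.33, 0, 0, 0, 0]
  ]
}}

```text
clock: 10.9
position: [0.5525, 0.0537, 0.2251]
ee_rot: [1.929, 2.479, 0.001]
force: [1.1, -0.9, 0.3]
width: 0.801
gripper_force: 0.0
```

Call:
{"method": "carry_out", "body": {
  "commands": [
    [0.8, 0, 0, 0, 0, 0, 1],
    [0.8, 0, 0, 0, 0, 0, 1],
    [0.8, 0, 0, 0, 0, 0, 1],
    [0.8, 0, 0, 0, 0, 0, 1],
    [0.8, 0, 0, 0, 0, 0, 1],
    [0.8, 0, 0, 0, 0, 0, 1],
    [0.8, 0, 0, 0, 0, 0, 1],
    [0.8, 0, 0, 0, 0, 0, 1]
  ]
}}

```text
clock: 11.7
position: [0.5527, 0.0549, 0.225]
ee_rot: [2.746, 1.527, 0.001]
force: [-1.1, -0.2, 0.0]
width: 0.799
gripper_force: 0.0
```

Call:
{"method": "carry_out", "body": {
  "commands": [
    [0.8, 0, 0, 0, 0, 0, 1],
    [0.8, 0, 0, 0, 0, 0, 1],
    [0.8, 0, 0, 0, 0, 0, 1],
    [0.8, 0, 0, 0, 0, 0, 1],
    [0.8, 0, 0, 0, 0, 0, 1],
    [0.8, 0, 0, 0, 0, 0, 1],
    [0.8, 0, 0, 0, 0, 0, 1],
    [0.8, 0, 0, 0, 0, 0, 1]
  ]
}}

```text
clock: 12.5
position: [0.5526, 0.0549, 0.225]
ee_rot: [-3.123, -0.337, -0.001]
force: [-0.4, 0.7, 0.0]
width: 0.8
gripper_force: 0.0
```

Call:
{"method": "carry_out", "body": {
  "commands": [
    [0.8, 0, 0, 0, 0, 0, 0],
    [0.8, 0, 0, 0, 0, 0, 0]
  ]
}}

```text
clock: 12.7
position: [0.5527, 0.0549, 0.2248]
ee_rot: [-3.122, -0.348, -0.001]
force: [-0.3, -0.3, 0.1]
width: 0.8
gripper_force: 0.0
```

```bash
python3 -c "
from look import *
s,d=look('w5');t=np.load('pics/top0.npz')
X=[.636,.0716,.045];r,c,P=plate(d,s,X);r2,c2,_=plate(t,None,X,r=20)
print(r,c,r2,c2);a=ray(d,[c],s);b=ray(t,[c2]);print('tri',tri([(a[0],a[1][0]),(b[0],b[1][0])]))
go(s,[r[0]/1e3,r[1]/1e3,.052],r[4])
"
```

```text
[637.   71.3  60.8  42.3 -77.3] [323.5  99. ] [636.   71.9  62.7  45.1 -78. ] [287.49996948 165.99998474]
tri [0.637187   0.07179846 0.03833879]
pos [0.5527 0.0549 0.2248] tool y -77.3 tilt [0.02 0.  ] shift [3.43 0.1  6.91] n 6.9 turnz 0.0
```

View pics/w5.png

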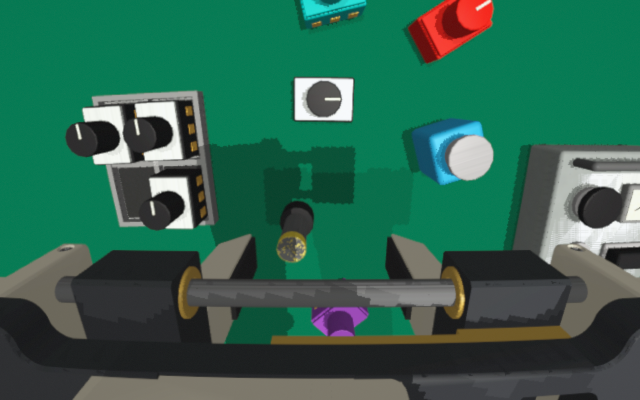

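Unit A stands at px (323,99), well clear of red and turquoise, and the first unit sits in the tray (155,130).

Call:
{"method": "carry_out", "body": {
  "commands": [
    [0.8, 0.85, 0.02, 0, 0, 0, 0],
    [0.8, 0.85, 0.02, 0, 0, 0, 0],
    [0.8, 0.85, 0.02, 0, 0, 0, 0],
    [0.8, 0.85, 0.02, 0.5, 0, 0, 0],
    [0.8, 0, 0, 1, 0, 0, 0],
    [0.8, 0, 0, 1, 0, 0, 0],
    [0.8, 0, 0, 1, 0, 0, 0],
    [0.8, 0, 0, 0, 0, 0, 0]
  ]
}}

```text
clock: 13.55
position: [0.6338, 0.0705, 0.1335]
ee_rot: [3.122, 0.346, -0.01]
force: [-0.5, -0.0, 0.3]
width: 0.803
gripper_force: 0.0
```

Call:
{"method": "carry_out", "body": {
  "commands": [
    [0.8, 0, 0, 1, 0, 0, 0],
    [0.8, 0, 0, 1, 0, 0, 0],
    [0.8, 0, 0, 1, 0, 0, 0],
    [0.8, 0, 0, 0.3, 0, 0, 0],
    [0.8, 0, 0, 0, 0, 0, 0],
    [0.8, 0, 0, 0, 0, 0, 0]
  ]
}}

```text
clock: 14.15
position: [0.6371, 0.0714, 0.0561]
ee_rot: [-3.123, -0.343, -0.003]
force: [-0.2, -0.6, -0.6]
width: 0.8
gripper_force: 0.0
```

```bash
python3 -c "
from look import *
s=arm.observe();go(s,[.637,.0713,.052],-77.4);print(s['force'])
"
```

```text
pos [0.6371 0.0714 0.0561] tool y -77.5 tilt [0.11 0.02] shift [-0.01  0.    0.16] n 0.2 turnz -0.01
[-0.16176608 -0.62849369 -0.62752586]
```

Call:
{"method": "carry_out", "body": {
  "commands": [
    [0.8, 0, 0, 0.12, 0, 0, 0],
    [0.8, 0, 0, 0, 0, 0, 0],
    [0.2, 0, 0, 0, 0, 0, 0],
    [0.2, 0, 0, 0, 0, 0, 0],
    [0.2, 0, 0, 0, 0, 0, 0],
    [0.2, 0, 0, 0, 0, 0, 0],
    [0.2, 0, 0, 0, 0, 0, 0],
    [0.2, 0, 0, 0, 0, 0, 0]
  ],
  "squeeze": 30
}}

```text
clock: 14.95
position: [0.6362, 0.0711, 0.0515]
ee_rot: [3.123, 0.343, 0.0]
force: [0.4, -0.7, -0.4]
width: 0.371
gripper_force: 30.0
```

Call:
{"method": "carry_out", "body": {
  "commands": [
    [0.2, 0, 0, 0, 0, 0, 0],
    [0.2, 0, 0, 0, 0, 0, 0],
    [0.2, 0, 0, 0, 0, 0, 0]
  ]
}}

```text
clock: 15.25
position: [0.6362, 0.0711, 0.0515]
ee_rot: [3.123, 0.343, 0.0]
force: [0.2, -0.7, 0.2]
width: 0.364
gripper_force: 30.0
```

```bash
python3 - <<'E'
from look import *
s=arm.observe();f=np.array([.4765,.2743]);x=np.array([np.cos(np.radians(104.1)),np.sin(np.radians(104.1))])
go(s,[*(f-.085*x),.24],14.1)
E
```

```text
pos [0.6362 0.0711 0.0515] tool y -77.5 tilt [ 0.   -0.01] shift [-4.38 -5.92 -7.54] n 7.5 turnz -15.98
```

Call:
{"method": "carry_out", "body": {
  "commands": [
    [0.2, 0, 0, -0.5, 0, 0, 0],
    [0.2, 0, 0, -1, 0, 0, 0],
    [0.2, 0, 0, -1, 0, 0, 0],
    [0.2, 0, 0, -1, 0, 0, 0],
    [0.2, 0, 0, -1, 0, 0, 0],
    [0.2, 0, 0, -1, 0, 0, 0],
    [0.2, 0, 0, -1, 0, 0, 0],
    [0.2, 0, 0, -1, 0, 0, 0]
  ]
}}

```text
clock: 16.05
position: [0.6357, 0.0712, 0.2408]
ee_rot: [-3.123, -0.343, 0.0]
force: [-0.2, -0.2, -3.1]
width: 0.367
gripper_force: 30.0
```

Call:
{"method": "carry_out", "body": {
  "commands": [
    [0.2, -0.63, -0.85, 0, 0, 0, 0],
    [0.2, -0.63, -0.85, 0, 0, 0, 0],
    [0.2, -0.63, -0.85, 0, 0, 0, 0],
    [0.2, -0.63, -0.85, 0, 0, 0, 0],
    [0.2, -0.63, -0.85, 0, 0, 0, 0],
    [0.2, -0.63, -0.85, 0, 0, 0, 0],
    [0.2, -0.63, -0.85, 0, 0, 0, 0],
    [0.2, 0, 0, 0, 0, 0, -1]
  ]
}}

```text
clock: 16.85
position: [0.4929, 0.1959, 0.24]
ee_rot: [-3.099, -0.508, 0.001]
force: [-0.2, -1.0, -2.4]
width: 0.365
gripper_force: 30.0
```

Call:
{"method": "carry_out", "body": {
  "commands": [
    [0.2, 0, 0, 0, 0, 0, -1],
    [0.2, 0, 0, 0, 0, 0, -1],
    [0.2, 0, 0, 0, 0, 0, -1],
    [0.2, 0, 0, 0, 0, 0, -1],
    [0.2, 0, 0, 0, 0, 0, -1],
    [0.2, 0, 0, 0, 0, 0, -1],
    [0.2, 0, 0, 0, 0, 0, -1],
    [0.2, 0, 0, 0, 0, 0, -1]
  ]
}}

```text
clock: 17.65
position: [0.4959, 0.1924, 0.2396]
ee_rot: [2.659, 1.673, 0.0]
force: [-1.0, 0.1, -3.3]
width: 0.367
gripper_force: 30.0
```

Call:
{"method": "carry_out", "body": {
  "commands": [
    [0.2, 0, 0, 0, 0, 0, -1],
    [0.2, 0, 0, 0, 0, 0, -1],
    [0.2, 0, 0, 0, 0, 0, -1],
    [0.2, 0, 0, 0, 0, 0, -1],
    [0.2, 0, 0, 0, 0, 0, -1],
    [0.2, 0, 0, 0, 0, 0, -1],
    [0.2, 0, 0, 0, 0, 0, -1],
    [0.2, 0, 0, 0, 0, 0, 0]
  ]
}}

```text
clock: 18.45
position: [0.496, 0.1923, 0.2395]
ee_rot: [1.928, 2.48, -0.0]
force: [0.1, -0.8, -2.4]
width: 0.364
gripper_force: 30.0
```

```bash
python3 - <<'E'
from tray import *
s,d=look('w6');tray(d,s,np.load('pics/top0.npz'))
S,V=cv2.split(cv2.cvtColor(d['pixels'],cv2.COLOR_RGB2HSV))[1:]
z=s['position'][2]-.007;R=Ro.from_rotvec(s['ee_rot']).as_matrix()
m=(S<60)&(V>120);pts=[(x,195+np.argmax(m[195:240,x])) for x in range(278,366,2)]
W=(cast(d,pts,z,s)-s['position'])@R;print('edge x',np.median(W[:,0]),'slope deg',np.degrees(np.polyfit(W[:,1],W[:,0],1)[0]))
for r in (218,226): 
    c=np.where(m[r,250:395])[0]+250;e=cast(d,[(c[0],r),(c[-1],r)],z,s);print(((e-s['position'])@R)[:,1])
go(s,[.4765,.2743,.0615],14.1)
E
```

```text
outline [ 285   71  141  108 8859] [522.3 254.5 163.4 126.7  14.4] [524.4 253.8 171.1 132.7  14.4]
(39, -30) [586.1 226.4  48.8  39.3 -15.1] range-z [0.5631 0.236  0.091 ]
(39, -30) [565.9 235.7  63.2  46.6  14.6] range-z [0.5658 0.2355 0.0108]
tri [0.5675 0.2289 0.0555]
(-39, 30) [476.9 274.3  64.9  46.2  14.3] range-z [0.4765 0.2746 0.0097]
(-39, 30) [480.2 254.5  89.3  63.1 -76.1] range-z [0.4801 0.2538 0.0123]
tri [ 0.4779  0.2755 -0.0774]
edge x 0.021915766789365604 slope deg -0.1299498998068013
[-0.02821597  0.03089276]
[-0.02846941  0.0305661 ]
pos [0.496  0.1923 0.2395] tool y 14.3 tilt [ 0.01 -0.02] shift [3.38 0.05 7.12] n 7.1 turnz 0.03
```

View pics/w6.png

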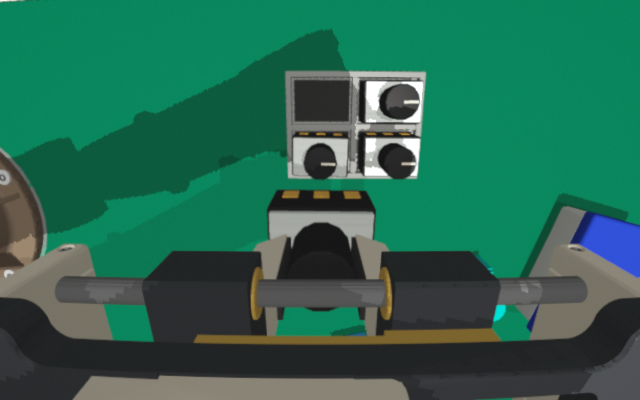

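The last free compartment is at px (322,101) and the first unit sits square at (392,157). I move over it and lower.

Call:
{"method": "carry_out", "body": {
  "commands": [
    [0.2, 0.84, 0, 0, 0, 0, 0],
    [0.2, 0.84, 0, 0, 0, 0, 0],
    [0.2, 0.84, 0, 0, 0, 0, 0],
    [0.2, 0.84, 0, 0, 0, 0, 0],
    [0.2, 0, 0, 1, 0, 0, 0],
    [0.2, 0, 0, 1, 0, 0, 0],
    [0.2, 0, 0, 1, 0, 0, 0],
    [0.2, 0, 0, 1, 0, 0, 0]
  ]
}}

```text
clock: 19.3
position: [0.4756, 0.2738, 0.1384]
ee_rot: [1.934, 2.475, 0.0]
force: [0.1, -0.2, -2.8]
width: 0.368
gripper_force: 30.0
```

Call:
{"method": "carry_out", "body": {
  "commands": [
    [0.2, 0, 0, 1, 0, 0, 0],
    [0.2, 0, 0, 0.6, 0, 0, 0],
    [0.2, 0, 0, 0, 0, 0, 0],
    [0.2, 0, 0, 0, 0, 0, 0]
  ]
}}

```text
clock: 19.7
position: [0.4759, 0.2743, 0.0997]
ee_rot: [1.931, 2.478, 0.001]
force: [0.5, -0.6, -1.9]
width: 0.369
gripper_force: 30.0
```

```bash
python3 -c "
from look import *
s,d=look('w7');go(s,[.4765,.2742,.0615],14.2);print(s['force'])
"
```

```text
pos [0.4759 0.2743 0.0997] tool y 14.2 tilt [0.03 0.02] shift [-0.01  0.02  1.53] n 1.5 turnz -0.01
[ 0.48157458 -0.57046714 -1.87362837]
```

Call:
{"method": "carry_out", "body": {
  "commands": [
    [0.2, 0, 0, 0.5, 0, 0, 0],
    [0.2, 0, 0, 0.4, 0, 0, 0],
    [0.2, 0, 0, 0.3, 0, 0, 0],
    [0.2, 0, 0, 0.15, 0, 0, 0],
    [0.2, 0, 0, 0.1, 0, 0, 0],
    [0.2, 0, 0, 0.04, 0, 0, 0],
    [0.2, 0, 0, 0, 0, 0, 0],
    [0.2, 0, 0, 0, 0, 0, 0]
  ]
}}

```text
clock: 20.55
position: [0.4758, 0.274, 0.062]
ee_rot: [1.93, 2.479, 0.001]
force: [-0.0, 0.2, -2.4]
width: 0.365
gripper_force: 30.0
```

Call:
{"method": "carry_out", "body": {
  "commands": [
    [0.2, 0, 0, 0.03, 0, 0, 0],
    [0.2, 0, 0, 0.02, 0, 0, 0],
    [0.2, 0, 0, 0, 0, 0, 0],
    [0.2, 0, 0, 0, 0, 0, 0]
  ]
}}

```text
clock: 20.95
position: [0.4759, 0.2741, 0.0614]
ee_rot: [1.929, 2.478, 0.001]
force: [-2.3, -1.7, 6.5]
width: 0.365
gripper_force: 30.0
```

Call:
{"method": "carry_out", "body": {
  "commands": [
    [0.55, 0, 0, 0, 0, 0, 0],
    [0.55, 0, 0, 0, 0, 0, 0],
    [0.55, 0, 0, 0, 0, 0, 0],
    [0.55, 0, 0, -0.3, 0, 0, 0],
    [0.55, 0, 0, -1, 0, 0, 0],
    [0.55, 0, 0, -1, 0, 0, 0],
    [0.55, 0, 0, -1, 0, 0, 0],
    [0.55, 0, 0, -1, 0, 0, 0]
  ]
}}

```text
clock: 21.75
position: [0.4755, 0.274, 0.1695]
ee_rot: [-1.929, -2.479, -0.0]
force: [1.0, -0.3, 0.1]
width: 0.551
gripper_force: 0.0
```

Call:
{"method": "carry_out", "body": {
  "commands": [
    [0.2, 0, 0, -1, 0, 0, 0],
    [0.2, -0.9, 0, -1, 0, 0, 0],
    [0.1, -1, 0, -0.5, 0, 0, 0],
    [0, -1, 0, 0, 0, 0, 0],
    [0, -1, 0, 0, 0, 0, 0],
    [0, -1, 0, 0, 0, 0, 0],
    [0, 0, 0, 0, 0, 0, 0]
  ]
}}

```text
clock: 22.45
position: [0.5067, 0.1511, 0.2306]
ee_rot: [1.935, 2.473, -0.002]
force: [-0.5, -0.4, -0.6]
width: 0.015
gripper_force: 0.0
```

```bash
python3 - <<'E'
from look import *
s,d=look('w8');
for X in ([.5675,.2350,.055],[.4765,.2743,.055],[.5533,.2938,.055],[.4917,.2160,.055]):
    r,c,P=plate(d,s,X,z=.055,r=40);print(r,len(P))
    z=d['range_z'][P[:,1],P[:,0]];c0,v=ray(d,P,s);print('  height',np.percentile(c0[2]+v[:,2]*z,[5,50,95]).round(4))
go(s,[.5,-.2,.226],14.2)
t=np.load("pics/top0.npz");V=cv2.cvtColor(t["pixels"],cv2.COLOR_RGB2HSV)[:,:,2]
for n,x,y in(("mush",429,184),("meter",455,178),("round",435,212),("bar",462,206),("cross",442,241),("square",470,234)): print(n,cast(t,[(x,y)],.084).round(3))
E
```

```text
Traceback (most recent call last):
  File "look.py", line 9, in plate
    m,st,ce=min(b,key=lambda q:np.linalg.norm(q[2]-u))
            ~~~^^^^^^^^^^^^^^^^^^^^^^^^^^^^^^^^^^^^^^^
ValueError: min() iterable argument is empty
```

View pics/w8.png

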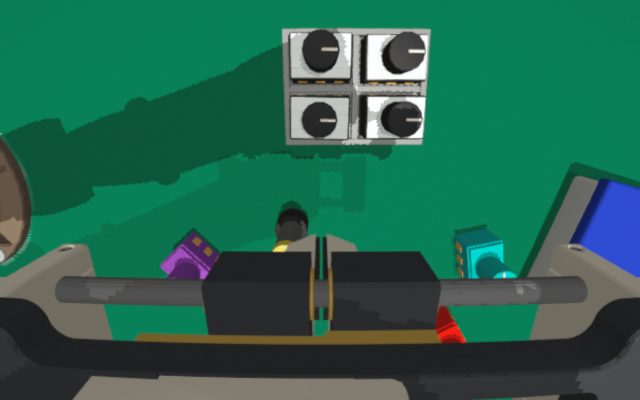

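All four units stand square in the tray: knobs at px (321,50), (405,52), (319,119), (403,119). Now I move toward the tester.

Call:
{"method": "carry_out", "body": {
  "commands": [
    [0, -0.98, -0.15, 0, 0, 0, 0],
    [0, -0.98, -0.15, 0, 0, 0, 0],
    [0, -0.98, -0.15, 0, 0, 0, 0],
    [0, -0.98, -0.15, 0, 0, 0, 0],
    [0, -0.98, -0.15, 0, 0, 0, 0],
    [0, -0.98, -0.15, 0, 0, 0, 0],
    [0, -0.98, -0.15, 0, 0, 0, 0],
    [0, -0.98, -0.15, 0, 0, 0, 0]
  ]
}}

```text
clock: 23.3
position: [0.5248, -0.0417, 0.2309]
ee_rot: [1.927, 2.481, 0.001]
force: [0.5, 0.9, -0.1]
width: 0.007
gripper_force: 0.0
```

Call:
{"method": "carry_out", "body": {
  "commands": [
    [0, -0.98, -0.15, 0, 0, 0, 0],
    [0, -0.98, -0.15, 0, 0, 0, 0],
    [0, -0.98, -0.15, 0, 0, 0, 0],
    [0, -0.98, -0.15, 0, 0, 0, 0],
    [0, -0.98, -0.15, 0, 0, 0, 0],
    [0, -0.98, -0.15, 0, 0, 0, 0],
    [0, -0.98, -0.15, 0, 0, 0, 0],
    [0, -0.98, -0.15, 0, 0, 0, 0]
  ]
}}

```text
clock: 24.1
position: [0.5444, -0.2391, 0.2309]
ee_rot: [1.927, 2.481, 0.001]
force: [-0.5, 0.5, -0.3]
width: 0.011
gripper_force: 0.0
```

Call:
{"method": "carry_out", "body": {
  "commands": [
    [0, -0.98, -0.15, -0.2, 0, 0, 0],
    [0, -0.98, -0.15, -0.2, 0, 0, 0],
    [0, -0.98, -0.15, -0.2, 0, 0, 0],
    [0, -0.98, -0.15, -0.2, 0, 0, 0],
    [0, -0.98, -0.15, -0.2, 0, 0, 0],
    [0, 0, 0, 0, 0, 0, 0],
    [0, 0, 0, 0, 0, 0, 0]
  ]
}}

```text
clock: 24.8
position: [0.5562, -0.3619, 0.2554]
ee_rot: [-1.929, -2.479, -0.002]
force: [1.2, 0.9, -1.1]
width: 0.001
gripper_force: 0.0
```

```bash
python3 - <<'E'
from look import *
s,d=look('w9');go(s,[.5385,-.286,.1],14.2);print(s['clock'])
w=np.load('pics/w8.npz');H,S,V=cv2.split(cv2.cvtColor(w["pixels"],cv2.COLOR_RGB2HSV))
for nm,X in (("f1",[.5675,.2350,.055]),("f2",[.4765,.2743,.055]),("u",[.5533,.2938,.055]),("u",[.4917,.2160,.055])):
    u=proj(w,[X],w)[0];yy,xx=np.mgrid[:400,:640];m=(S<40)&(V>175)&(abs(xx-u[0])<36)&(abs(yy-u[1])<27)
    P=np.argwhere(m)[:,::-1];c0,v=ray(w,P,w);Z=c0+v*w["range_z"][m][:,None]
    k=abs(Z[:,2]-.055)<.006;print(nm,len(P),k.sum(),rect(Z[k]),np.percentile(Z[k,2],[5,50,95]).round(4))
E
```

```text
pos [ 0.5562 -0.3619  0.2554] tool y 14.2 tilt [0.03 0.07] shift [3.11 0.06 6.22] n 6.2 turnz 0.01
24.8
f1 1105 908 [568.  234.8  59.6  41.3  14.2] [0.0534 0.0546 0.0558]
f2 1486 1205 [476.6 274.8  60.1  40.7  13.9] [0.0533 0.0546 0.056 ]
u 1506 1213 [552.6 292.1  61.4  42.1  15. ] [0.0532 0.0545 0.0559]
u 1259 1113 [490.7 215.1  58.1  40.7  12.8] [0.0534 0.0547 0.056 ]
```

View pics/w9.png

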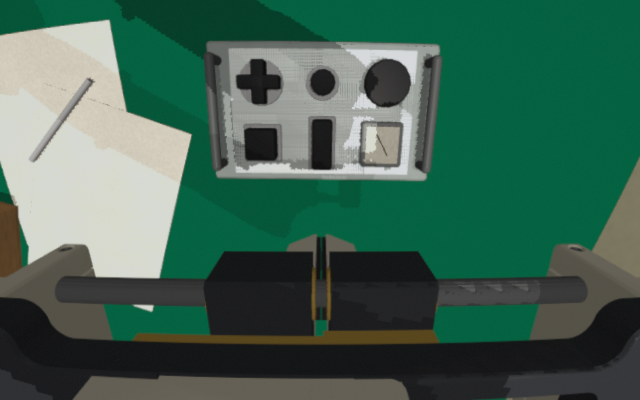

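Keys are clear in this view: cross (259,82), round (322,82), mushroom (387,83), square (261,143), bar (322,143), meter (381,144).

```bash
python3 - <<'E'
from look import *
d=np.load('pics/w9.npz');t=np.load('pics/top0.npz');s=dict(position=d['position'],ee_rot=d['ee_rot'])
V=cv2.cvtColor(d["pixels"],cv2.COLOR_RGB2HSV)[:,:,2];Vt=cv2.cvtColor(t["pixels"],cv2.COLOR_RGB2HSV)[:,:,2]
def c(V,x,y,r,th):
    b=[q for q in blobs(V[y-r:y+r,x-r:x+r]<th,20)];m=max(b,key=lambda q:q[1][4]);P=np.argwhere(m[0])[:,::-1];return np.array(cv2.minAreaRect(P.astype(np.float32))[0])+[x-r,y-r],m[1][4]
for n,x,y,a,b in(("bar",322,143,462,206),("square",261,143,470,234),("round",322,82,435,212),("mush",387,83,429,184),("cross",259,82,442,241)):
    p,k=c(V,x,y,29,60);p2,k2=c(Vt,a,b,13,60)
    A=ray(d,[p],d);B=ray(t,[p2]);X=cast(d,[p],.084,d)[0]
    print(n,p.round(),k,k2,X.round(4),cast(t,[p2],.084)[0].round(4),"tri",tri([(A[0],A[1][0]),(B[0],B[1][0])]).round(4));go(s,X)
E
```

```text
bar [322. 144.] 987 156 [ 0.5483 -0.3225  0.084 ] [ 0.5461 -0.3199  0.084 ] tri [ 0.5478 -0.324   0.0727]
pos [ 0.5562 -0.3619  0.2554] tool y 14.2 tilt [0.03 0.07] shift [1.6  0.08 6.86] n 6.9Traceback (most recent call last):
  File "<stdin>", line 7, in <module>
  File "<stdin>", line 5, in c
ValueError: max() iterable argument is empty
```

```bash
python3 - <<'E'
from look import *
d=np.load('pics/w9.npz');t=np.load('pics/top0.npz');s=dict(position=d['position'],ee_rot=d['ee_rot'])
V=cv2.cvtColor(d["pixels"],cv2.COLOR_RGB2HSV)[:,:,2];Vt=cv2.cvtColor(t["pixels"],cv2.COLOR_RGB2HSV)[:,:,2]
def c(V,x,y,r,th):
    b=[q for q in blobs(V[y-r:y+r,x-r:x+r]<th,20)];m=max(b,key=lambda q:q[1][4]);P=np.argwhere(m[0])[:,::-1];return np.array(cv2.minAreaRect(P.astype(np.float32))[0])+[x-r,y-r],m[1][4]
for n,x,y,a,b in(("bar",322,143,462,206),("square",261,143,470,234),("round",322,82,435,212),("mush",387,83,429,184),("cross",259,82,442,241)):
    p,k=c(V,x,y,29,75);p2,k2=c(Vt,a,b,13,90)
    A=ray(d,[p],d);B=ray(t,[p2]);X=cast(d,[p],.084,d)[0]
    R=int(round(p[0])),int(round(p[1]));z=np.median(d["range_z"][R[1]-2:R[1]+3,R[0]-2:R[0]+3])
    print(n,p.round(),k,k2,X.round(4),cast(t,[p2],.084)[0].round(4),"tri",tri([(A[0],A[1][0]),(B[0],B[1][0])]).round(4),"range z",(A[0]+A[1][0]*z)[2].round(4));go(s,X)
E
```

```text
bar [322. 144.] 1030 204 [ 0.5485 -0.3231  0.084 ] [ 0.5467 -0.32    0.084 ] tri [ 0.5482 -0.3246  0.0716] range z 0.0838
pos [ 0.5562 -0.3619  0.2554] tool y 14.2 tilt [0.03 0.07] shift [1.58 0.08 6.86] n 6.9
square [260. 144.] 1069 213 [ 0.4858 -0.3388  0.084 ] [ 0.4833 -0.3351  0.084 ] tri [ 0.4833 -0.3415  0.0675] range z 0.0836
pos [ 0.5562 -0.3619  0.2554] tool y 14.2 tilt [0.03 0.07] shift [ 1.58 -2.5   6.86] n 6.9
round [322.  82.] 517 90 [ 0.5337 -0.2627  0.084 ] [ 0.5323 -0.2589  0.084 ] tri [ 0.5332 -0.2621  0.0732] range z 0.0835
pos [ 0.5562 -0.3619  0.2554] tool y 14.2 tilt [0.03 0.07] shift [4.06 0.1  6.86] n 6.9
mush [387.  83.] 1714 320 [ 0.597  -0.2472  0.084 ] [ 0.5945 -0.2439  0.084 ] tri [ 0.5968 -0.2462  0.077 ] range z 0.0834
pos [ 0.5562 -0.3619  0.2554] tool y 14.2 tilt [0.03 0.07] shift [4.04 2.71 6.86] n 6.9
cross [259.  81.] 1126 174 [ 0.4716 -0.2777  0.084 ] [ 0.4672 -0.2739  0.084 ] tri [ 0.4678 -0.2779  0.07  ] range z 0.0841
pos [ 0.5562 -0.3619  0.2554] tool y 14.2 tilt [0.03 0.07] shift [ 4.09 -2.45  6.86] n 6.9
```

Call:
{"method": "carry_out", "body": {
  "commands": [
    [0, 0.8, 0.04, 0, 0, 0, 0],
    [0, 0.8, 0.04, 1, 0, 0, 0],
    [0, 0, 0, 1, 0, 0, 0],
    [0, 0, 0, 1, 0, 0, 0],
    [0, 0, 0, 1, 0, 0, 0],
    [0, 0, 0, 1, 0, 0, 0],
    [0, 0, 0, 1, 0, 0, 0],
    [0, 0, 0, 0, 0, 0, 0]
  ],
  "squeeze": 10
}}

```text
clock: 25.65
position: [0.5458, -0.321, 0.1024]
ee_rot: [-1.923, -2.477, 0.001]
force: [-0.5, 0.7, -0.5]
width: 0.006
gripper_force: 0.0
```

Call:
{"method": "carry_out", "body": {
  "commands": [
    [0, 0, 0, 0, 0, 0, 0],
    [0, 0, 0, 0, 0, 0, 0]
  ]
}}

```text
clock: 25.85
position: [0.5488, -0.3233, 0.1072]
ee_rot: [1.927, 2.478, 0.001]
force: [0.7, 0.5, 1.0]
width: 0.006
gripper_force: 0.0
```

```bash
python3 -c "
from look import *
s=arm.observe();go(s,[.548,-.322,.0775],14.2);print(s['force'])
"
```

```text
pos [ 0.5488 -0.3233  0.1072] tool y 14.3 tilt [ 0.12 -0.04] shift [ 0.06 -0.02  1.19] n 1.2 turnz 0.01
[0.69394938 0.53363757 0.97252984]
```

Call:
{"method": "carry_out", "body": {
  "commands": [
    [0, 0, 0, 0.4, 0, 0, 0],
    [0, 0, 0, 0.35, 0, 0, 0],
    [0, 0, 0, 0.2, 0, 0, 0],
    [0, 0, 0, 0.2, 0, 0, 0],
    [0, 0, 0, 0.05, 0, 0, 0],
    [0, 0, 0, 0, 0, 0, 0],
    [0, 0, 0, 0, 0, 0, 0]
  ]
}}

```text
clock: 26.55
position: [0.5477, -0.3238, 0.078]
ee_rot: [1.929, 2.478, -0.001]
force: [-8.3, 3.7, 26.8]
width: 0.004
gripper_force: 13.1
```

The long bar is fully down (z 0.078, 27 N). I retract and go to the square, 2.58 units along −y.

Call:
{"method": "carry_out", "body": {
  "commands": [
    [0, 0, 0, -0.6, 0, 0, 0],
    [0, 0, 0, -0.6, 0, 0, 0],
    [0, 0, -0.5, 0, 0, 0, 0],
    [0, 0, -0.7, 0, 0, 0, 0],
    [0, 0, -0.7, 0, 0, 0, 0],
    [0, 0, -0.68, 0, 0, 0, 0],
    [0, 0, 0, 0, 0, 0, 0],
    [0, 0, 0, 0, 0, 0, 0]
  ]
}}

```text
clock: 27.35
position: [0.4848, -0.3399, 0.1055]
ee_rot: [1.931, 2.478, 0.0]
force: [0.9, 0.7, -0.1]
width: 0.005
gripper_force: 0.0
```

```bash
python3 -c "
from look import *
s=arm.observe();go(s,[.485,-.3378,.078],14.2);print(s['force'])
"
```

```text
pos [ 0.4848 -0.3399  0.1055] tool y 14.2 tilt [ 0.01 -0.  ] shift [0.08 0.03 1.1 ] n 1.1 turnz -0.01
[ 0.92082924  0.67182929 -0.05413802]
```

Call:
{"method": "carry_out", "body": {
  "commands": [
    [0, 0.08, 0.03, 0.4, 0, 0, 0],
    [0, 0, 0, 0.35, 0, 0, 0],
    [0, 0, 0, 0.2, 0, 0, 0],
    [0, 0, 0, 0.15, 0, 0, 0],
    [0, 0, 0, 0.03, 0, 0, 0],
    [0, 0, 0, 0, 0, 0, 0],
    [0, 0, 0, 0, 0, 0, 0]
  ]
}}

```text
clock: 28.05
position: [0.4858, -0.3365, 0.0782]
ee_rot: [-1.929, -2.48, -0.0]
force: [-4.3, 4.2, 14.5]
width: 0.007
gripper_force: 7.4
```

Square is down (14.5 N). Next, the small round key.

Call:
{"method": "carry_out", "body": {
  "commands": [
    [0, 0, 0, -0.6, 0, 0, 0],
    [0, 0, 0, -0.6, 0, 0, 0],
    [0, 0.4, 0.42, 0, 0, 0, 0],
    [0, 0.7, 0.75, 0, 0, 0, 0],
    [0, 0.7, 0.75, 0, 0, 0, 0],
    [0, 0.62, 0.65, 0, 0, 0, 0],
    [0, 0, 0, 0, 0, 0, 0],
    [0, 0, 0, 0, 0, 0, 0]
  ]
}}

```text
clock: 28.85
position: [0.5333, -0.2619, 0.1072]
ee_rot: [-1.927, -2.481, -0.0]
force: [0.5, -0.7, 0.3]
width: 0.007
gripper_force: 0.0
```

```bash
python3 -c "
from look import *
s=arm.observe();go(s,[.5332,-.262,.078],14.2);print(s['force'])
"
```

```text
pos [ 0.5333 -0.2619  0.1072] tool y 14.3 tilt [-0.    0.01] shift [-0.   -0.01  1.17] n 1.2 turnz 0.02
[ 0.49651772 -0.72633379  0.28323677]
```

Call:
{"method": "carry_out", "body": {
  "commands": [
    [0, 0, 0, 0.4, 0, 0, 0],
    [0, 0, 0, 0.4, 0, 0, 0],
    [0, 0, 0, 0.2, 0, 0, 0],
    [0, 0, 0, 0.17, 0, 0, 0],
    [0, 0, 0, 0.03, 0, 0, 0],
    [0, 0, 0, 0, 0, 0, 0],
    [0, 0, 0, 0, 0, 0, 0]
  ]
}}

```text
clock: 29.55
position: [0.5319, -0.2638, 0.0781]
ee_rot: [-1.931, -2.478, 0.003]
force: [-7.3, 0.0, 15.7]
width: 0.004
gripper_force: 8.1
```

Round is down (15.7 N). Next, the mushroom.

Call:
{"method": "carry_out", "body": {
  "commands": [
    [0, 0, 0, -0.6, 0, 0, 0],
    [0, 0, 0, -0.6, 0, 0, 0],
    [0, 0, 0.5, 0, 0, 0, 0],
    [0, 0, 0.7, 0, 0, 0, 0],
    [0, 0, 0.7, 0, 0, 0, 0],
    [0, 0, 0.7, 0, 0, 0, 0],
    [0, 0, 0, 0, 0, 0, 0],
    [0, 0, 0, 0, 0, 0, 0]
  ]
}}

```text
clock: 30.35
position: [0.5961, -0.2466, 0.1069]
ee_rot: [-1.928, -2.479, -0.0]
force: [-0.5, -0.3, 0.3]
width: 0.007
gripper_force: 0.0
```

```bash
python3 -c "
from look import *
s=arm.observe();go(s,[.596,-.2465,.078],14.2);print(s['force'])
"
```

```text
pos [ 0.5961 -0.2466  0.1069] tool y 14.3 tilt [-0.02  0.02] shift [ 0.   -0.    1.16] n 1.2 turnz 0.01
[-0.45369987 -0.33031333  0.32783034]
```

Call:
{"method": "carry_out", "body": {
  "commands": [
    [0, 0, 0, 0.4, 0, 0, 0],
    [0, 0, 0, 0.4, 0, 0, 0],
    [0, 0, 0, 0.2, 0, 0, 0],
    [0, 0, 0, 0.17, 0, 0, 0],
    [0, 0, 0, 0.03, 0, 0, 0],
    [0, 0, 0, 0, 0, 0, 0],
    [0, 0, 0, 0, 0, 0, 0]
  ]
}}

```text
clock: 31.05
position: [0.5948, -0.2475, 0.0782]
ee_rot: [-1.93, -2.478, 0.003]
force: [-7.8, -0.4, 14.8]
width: 0.003
gripper_force: 7.3
```

Call:
{"method": "carry_out", "body": {
  "commands": [
    [0, 0, 0, -0.6, 0, 0, 0],
    [0, 0, 0, -1, 0, 0, 0],
    [0, 0, 0, -1, 0, 0, 0],
    [0, 0, 0, -1, 0, 0, 0],
    [0, 0, 0, -1, 0, 0, 0],
    [0, 0, 0, -1, 0, 0, 0],
    [0, 0, 0, 0, 0, 0, 0],
    [0, 0, 0, 0, 0, 0, 0]
  ]
}}

```text
clock: 31.85
position: [0.5961, -0.2471, 0.2179]
ee_rot: [1.929, 2.478, 0.001]
force: [-0.9, 0.1, -0.2]
width: 0.004
gripper_force: 0.0
```

```bash
python3 - <<'E'
from look import *
s=arm.observe();print(s["force"],s["clock"])
t0=np.load("pics/top0.npz");t=arm.get_image("top")
for n,X,z in(("bottle",(.6215,-.0803),.095),("torch",(.48,.065),.1),("f1",(.5675,.235),.055),("f2",(.4765,.2743),.055),("u3",(.5533,.2938),.055),("u4",(.4917,.216),.055)):
    u=proj(t,[[*X,z]])[0].astype(int);a=t["pixels"][u[1]-14:u[1]+14,u[0]-14:u[0]+14].astype(int);b=t0["pixels"][u[1]-14:u[1]+14,u[0]-14:u[0]+14].astype(int);print(n,abs(a-b).mean().round(1))
E
```

```text
[-0.89102896  0.06085166 -0.18128223] 31.85
bottle 1.6
torch 2.2
f1 70.7
f2 74.7
u3 1.8
u4 2.8
```

```bash
python3 -c "
from cell import arm
print(arm.sign_off())"
```

```text
the job is handed in; nothing more can be done
None
```

I handed the job in at about 32 s: both units stand square in the tray, I pressed bar, square, round and mushroom fully down in that order, the cross key was not pressed, and the bottle, torch and other two units look unmoved in the top view.

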